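# Put the strap clamp away on the sloped rest, against its cleat

## Robot

A 6-joint arm with a two-finger parallel gripper is mounted at the origin on a cart in front of the work surface, level with it; the furniture and walls round the work are solid. World frame = base frame: x ahead of the robot, y to its left, z up, the work surface at z = 0. Lengths are in mm, angles in rad, forces in N, time in s.
With the tool pointing down it reaches from about 275 to 750 mm from the base axis. Payload 10.2 kg.
Tool frame: the origin (TCP) lies at the very end of the fingers, on their centre line; the grasp point (between the pads) lies 19 mm behind it; z points along the fingers, y is the line along which they close (so a half turn about z gives the same grasp; the last joint's range is limited). The gripper opens to 85 mm and grips with 20 to 120 N. Pads are 22 mm wide; open, the fingers measure 114 mm over their backs; the gripper's body (76 mm by 85 mm) begins 54 mm behind the grasp point. The pads swing forward as they close: fully open they stand 13 mm farther back than shut.
Start: joints at [0.931, 0.313, 1.498, -0, 1.331, -0.223], TCP at [212.552, 480.055, 231.294] pointing down, gripper open.
Joint ranges: [-2.94, 2.94], [-0.97, 2.17], [0.19, 2.56], [-1.23, 4.37], [0.02, 3.11], [-2.88, 2.88]. Speed limits (rad/s): [2.39, 2.39, 3.01, 3.14, 3.14, 3.14].

## Interface

Orientations are given as a unit quaternion [w, x, y, z].
In Python, from rig import telemetry, optics, ctrl gives the robot as it stands.
- The arm moves only by the tool servo_tool, never from a script. Its argument "deltas" is a list of rows, each a list of 3 entries, a list of its own where there are three numbers: the shift along the tool's x, y, z in units of 20 cm (1.0 is 20 cm), then the turn, a rotation vector about the tool's x, y, z in units of 90 degrees (1.0 is 90 degrees), then the opening, from 0 (shut) to 1 (fully open). A call has 1 to 8 rows; each row shifts and turns the commanded pose from where the row before left it, along the tool's axes as they then stand; what a row does not reach is not made up. A row lasts 1/10 s, in which the tool goes at most 50 mm and 8.59 degrees, less where a joint would pass 70% of its speed; a pose out of reach is approached as far as the arm can. A call with a number of a shift or a turn outside -1 to 1 is refused whole. A call with a gripper value outside its range is refused whole. The fingers move at their own pace and stop on an object; "squeeze" is the grip in N (left out, the last holds). Time passes only in rows, so rows that do not move let the fingers close. It gives the time, the measured TCP pose, the force, the opening and the grip force at its end, in the units of the state.
- telemetry.sense(): the state, without advancing time (a new reading comes with each control period).
- optics.capture(name): name is "scene" or "top" or "wrist"; returns the picture (400x640x3 uint8, blue, green, red); there is no depth.
- optics.camera_model(name): a dict with "vfov" (degrees; the focal length in pixels is half the picture's height over the tangent of half this angle, whatever the lens; pixels are square), "cx", "cy" (the principal point, pixels), "R" (3x3) and "t" (3): a world point X has camera coordinates R X + t; the wrist camera has in their place "mount" (4x4, takes a point from camera to tool coordinates, whose origin is the TCP and whose axes are the flange's). Camera axes: x right, y down, z forward; pixel columns grow to the right and rows downward; lengths in mm; the calibration is good to about 2 mm. A picture is of the moment at which its call begins: read the wrist's pose just before it. camera_model takes no time and is no camera call.
- ctrl.finish_job(): hands the job in; it is judged then, once.
The state is a dict: "time_s": time; "joints": joint angles; "dq": joint speeds; "tau": joint torques, N m; "eef_pos": TCP position; "ee_rot": TCP orientation; "force": force on the tool from outside, world axes, zero at the start; "wrist_torque": the same for the moment, N m; "grip_width": opening from 0.0 (shut) to 1.0 (fully open); "grip_force": force on a finger pad.
Only numpy, scipy, OpenCV 4.12 (cv2) and the standard library are available. Lean on these libraries where they do the work, as an engineer would, in place of code of your own. Each camera call takes 0.05 s, during which the arm holds its last target. There are 200 camera calls.

## Task

Put the black slotted strap clamp from the open drawers away on the sloped rest: lay it flat on the smooth board beside the steel bar that is already there, pointing straight up the slope, with its lower end resting against the wooden cleat so that it cannot slide off. Leave both steel bars where they are.

Things in the scene. Friction and masses are not known exactly. Their poses are not given: they have to be found in the camera images.
- strap_clamp: flat black steel strap clamp with a slot along its middle, one end bevelled, 28 x 102 x 14 mm, 0.2 to 0.4 kg, lying flat on the floor (z = 0) of the right-hand drawer. Origin: centre of its underside; y along its 102 mm length, x across its 28 mm width, z up. Grip it across the 28 mm at the middle. The thin drawer walls are 89 mm high: carry it over them.
- slope: fixed sloped rest in the left drawer: smooth grey board at 18 degrees, low edge on the left, with a wooden cleat 10 mm thick, 12 mm high along it. Origin on the board at the middle of the cleat's uphill face, 45 mm above the floor; x up the slope (to the right; board 0 to 170 mm), y across (-95 to 95), z square out of the board. The board is slick: a part let go slides down to the cleat.
- bar_on_rest: plain bright steel bar, 16 x 100 x 30 mm, standing on its 16 mm side on the sloped board, lower end against the cleat, up to 45 mm either side of the board's middle, so that there is more free board on one side of it. Loose; leave it there. Origin: centre of its underside, on the board; y along its 100 mm length, z square out of the board.
- bar_in_drawer: plain bright steel bar, 12 x 100 x 24 mm, standing on its 12 mm side on the floor of the right-hand drawer: as long as the clamp but plain and thinner. Loose; not part of the job. Origin: centre of its underside; y along its length, z up.

How it is judged:
By the outcome, as a careful person would: the job done as asked, in the order asked, and still so for the second after the job is handed in, with the robot touching nothing.
It also fails if it takes over 38 s, if anything falls off the work surface, if the arm or the gripper's body presses on something with over 40 N, if the wrist force passes 120 N, or if a joint passes its speed limit or range.

## Working session

There is one attempt and no reset: what is moved stays moved. The work goes in short steps, Python scripts to look and compute and a tool call to move; the robot and the scene stay as the last step left them, time stands still between calls to the robot, and variables do not carry over. Pictures are saved under pics/ and viewed, at most 10 in all, crops included, and the job is handed in when it is done.

Besides the shell and the picture viewer there is one more tool, called after "Emit:" in YAML: its name, and indented under it one key for each argument. servo_tool: Moves the arm, as the interface text tells. Its arguments: {"type":"object","properties":{"deltas":{"type":"array"},"squeeze":{"type":"number"}},"required":["deltas"]}

```bash
mkdir -p pics
cat > h.py <<'E'
import numpy as np, cv2
from scipy.spatial.transform import Rotation as Ro
from rig import telemetry, optics, ctrl
def cam(name, st=None):
    m=optics.camera_model(name); f=200/np.tan(np.radians(m['vfov'])/2)
    if 'mount' in m:
        st=st or telemetry.sense(); q=st['ee_rot']; T=np.eye(4)
        T[:3,:3]=Ro.from_quat([q[1],q[2],q[3],q[0]]).as_matrix(); T[:3,3]=st['eef_pos']
        W=T@np.array(m['mount']); R=W[:3,:3].T; t=-R@W[:3,3]
    else: R=np.array(m['R']); t=np.array(m['t'])
    return f,m['cx'],m['cy'],R,t
def ray(c,p):
    f,cx,cy,R,t=c; d=R.T@np.array([(p[0]-cx)/f,(p[1]-cy)/f,1]); return -R.T@t, d/np.linalg.norm(d)
def onplane(c,p,n=(0,0,1),p0=(0,0,0)):
    o,d=ray(c,p); n=np.array(n); return o+d*(n@(np.array(p0)-o))/(n@d)
def proj(c,X):
    f,cx,cy,R,t=c; v=R@np.array(X)+t; return np.array([cx+f*v[0]/v[2],cy+f*v[1]/v[2]])
E
python3 - <<'E'
from h import *
s=telemetry.sense(); print({k:np.round(v,3).tolist() for k,v in s.items()})
for n in('scene','top','wrist'):
    m=optics.camera_model(n); print({k:np.round(v,3).tolist() for k,v in m.items()})
    im=optics.capture(n); cv2.imwrite(f'pics/{n}0.png',im)
E
```

```text
{'time_s': 0.0, 'joints': [0.931, 0.313, 1.498, 0.0, 1.331, -0.223], 'dq': [-0.0, 0.0, 0.0, 0.0, 0.0, -0.001], 'tau': [-0.0, -41.226, -25.975, -0.0, 0.004, -0.0], 'eef_pos': [212.386, 479.838, 230.745], 'ee_rot': [-0.0, 0.207, 0.978, -0.001], 'force': [0.149, 0.591, -0.187], 'wrist_torque': [-0.019, -0.017, -0.012], 'grip_force': 0.0, 'grip_width': 0.998}
{'vfov': 53.952, 'cx': 315.181, 'cy': 198.573, 'R': [[0.842, -0.539, 0.011], [-0.364, -0.584, -0.726], [0.398, 0.607, -0.688]], 't': [-416.442, 251.406, 918.647]}
{'vfov': 45.884, 'cx': 317.394, 'cy': 208.405, 'R': [[-0.015, -1.0, -0.015], [-0.993, 0.017, -0.119], [0.119, 0.013, -0.993]], 't': [46.306, 488.549, 1136.157]}
{'vfov': 70.645, 'cx': 317.674, 'cy': 199.204, 'mount': [[-0.001, -0.963, -0.268, 67.864], [1.0, -0.001, -0.001, -0.273], [0.001, -0.268, 0.963, -141.918], [0.0, 0.0, 0.0, 1.0]]}
```

View pics/top0.png

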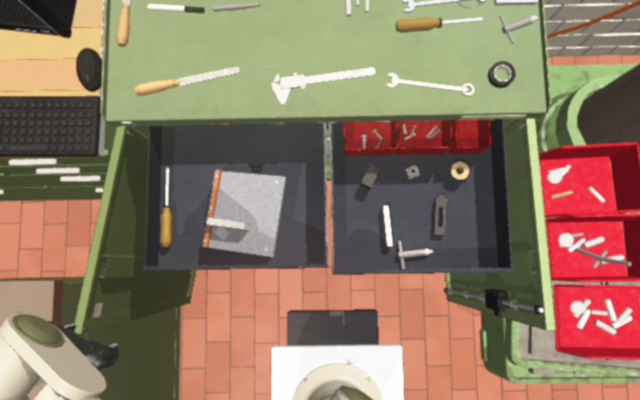

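View pics/scene0.png

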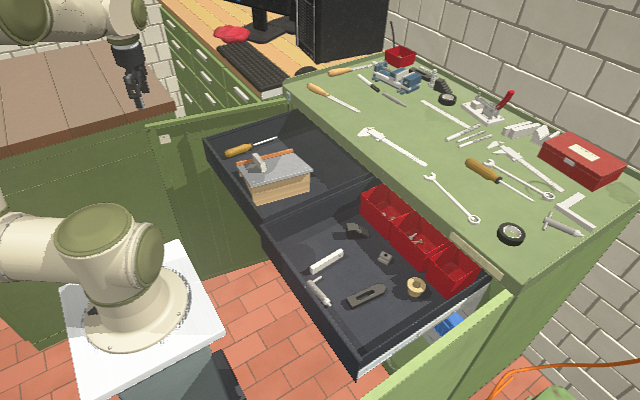

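The top view shows the clamp at about (440,215) and the loose bar at (387,226). The cleat runs (217,170)–(207,247), and the bar on the rest is at (228,224), so the free board is on the far side (top of the image). The scene view agrees.

Run:
```python
from h import *
im=cv2.imread('pics/top0.png'); c=cam('top')
# cleat: orange
hsv=cv2.cvtColor(im,cv2.COLOR_BGR2HSV)
m=cv2.inRange(hsv,(3,120,90),(22,255,255)); roi=np.zeros_like(m); roi[160:260,195:230]=255
n=cv2.findContours(m&roi,0,2)[0]; k=max(n,key=cv2.contourArea); r=cv2.minAreaRect(k); print('cleat',r)
b=cv2.boxPoints(r)
for p in b: print(p, onplane(c,p,p0=(0,0,57)).round(1))
sub=im[190:240,420:460]; g=cv2.cvtColor(sub,cv2.COLOR_BGR2GRAY).astype(int); 
S=sub.astype(int); print('floor',sub[5,35],sub[5,3],'clamp',sub[12,20],sub[30,18])
bb=(S[...,0]-S[...,2]); mm=((bb<6)).astype(np.uint8)*255
n=cv2.findContours(mm,0,2)[0]; k=max(n,key=cv2.contourArea); r=cv2.minAreaRect(k); print('clamp',r)
for p in [r[0],*cv2.boxPoints(r)]: p=np.array(p)+(420,190); print(p, onplane(c,p,p0=(0,0,14)).round(1))
cr=np.hstack([cv2.resize(im[160:260,190:300],None,fx=4,fy=4),cv2.resize(im[190:290,375:465],None,fx=4,fy=4)])
cv2.imwrite('pics/crop.png',cr)
for p in [(217,170),(285,175),(277,255),(228,224)]: print(p,onplane(c,p,p0=(0,0,70)).round(1))
```

```text
cleat ((214.10548400878906, 193.01834106445312), (4.583376407623291, 47.03315734863281), 9.865806579589844)
[207.81833 215.7945 ] [472.4 302.8  57. ]
[215.87704 169.45688] [585.8 284.6  57. ]
[220.39264 170.24219] [583.6 273.5  57. ]
[212.33392 216.5798 ] [470.3 291.9  57. ]
floor [88 82 82] [87 83 82] clamp [100 108 114] [69 69 71]
clamp ((17.611324310302734, 23.2603759765625), (51.84650421142578, 24.080366134643555), 79.3803482055664)
[437.61132431 213.26037598] [ 473.9 -260.    14. ]
[421.0000062  189.99999809] [ 533.1 -221.2   14. ]
[444.6679287 185.5622654] [ 543.4 -280.7   14. ]
[454.22264099 236.52075195] [ 415.5 -298.3   14. ]
[430.55471992 240.95848846] [ 405.4 -239.5   14. ]
(217, 170) [581.7 278.8  70. ]
(285, 175) [566.5 114.7  70. ]
(277, 255) [375.4 134.9  70. ]
(228, 224) [450.6 251.2  70. ]
```

View pics/crop.png

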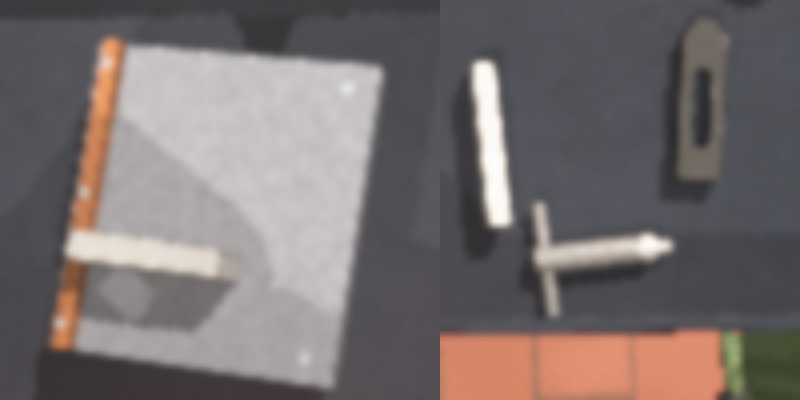

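The crop shows the clamp axis running (441.3,194.5)–(439.5,235.2) in top-image pixels and the cleat's uphill edge (220.5,170.5)–(208.8,247). The bar lies parallel to the slope near the robot-side third. I'll compute the frames.

Run:
```python
from h import *
c=cam('top')
P=lambda p,z: onplane(c,p,p0=(0,0,z))
a,b=P((441.3,194.5),14),P((439.5,235.2),14); print('clamp',a.round(1),b.round(1),((a+b)/2).round(1),np.linalg.norm(a-b),np.degrees(np.arctan2(a[1]-b[1],a[0]-b[0])))
a,b=P((220.5,170.5),56.4),P((208.75,247),56.4); e=(a-b)/np.linalg.norm(a-b); print('cleat',a.round(1),b.round(1),np.linalg.norm(a-b))
u=P((285.5,176.75),97.5),P((273.25,256.5),97.5); print('up',u[0].round(1),u[1].round(1))
h=np.array([e[1],-e[0],0]); s,k=np.sin(.31416),np.cos(.31416)
X=h*k+np.array([0,0,s]); N=np.cross(X,e); O=(a+b)/2-12*N
print('O',O.round(1),'X',X.round(3),'Y',e.round(3),'N',N.round(3), 'yaw',np.degrees(np.arctan2(e[1],e[0])))
R=np.array([X,e,N])
for p in u: print(R@(p-O))
# bar top at n=30
for p in [(190+68/4,160+244/4),(190+218/4,160+263/4)]: print('bar',(R@(onplane(c,p,N,O+30*N)-O)).round(1))
m=cam('wrist'); print('start q',telemetry.sense()['ee_rot'])
```

```text
clamp [ 520.9 -271.3   14. ] [ 419.3 -262.2   14. ] [ 470.1 -266.7   14. ] 102.00776552649961 -5.117238015186144
cleat [583.1 273.3  56.4] [397.3 299.8  56.4] 187.69855957844612
up [557.  111.3  97.5] [371.5 140.8  97.5]
O [489.6 282.9  45. ] X [-0.134 -0.942  0.309] Y [ 0.99  -0.141  0.   ] N [0.044 0.306 0.951] yaw -8.096452895330568
[168.74362127  90.8441556    0.38684451]
[165.8763943  -96.95730678   1.31846536]
bar [ -4.3 -33.5  30. ]
bar [ 96.5 -35.5  30. ]
start q [-2.01855708e-04  2.06886531e-01  9.78364833e-01 -4.18331711e-04]
```

```bash
cat >> h.py <<'E'
def Rt(zdir,ydir):
    z=np.array(zdir,float);z/=np.linalg.norm(z);y=np.array(ydir,float);y-=z*(y@z);y/=np.linalg.norm(y)
    return np.column_stack([np.cross(y,z),y,z])
def pose():
    s=telemetry.sense();q=s['ee_rot'];return np.array(s['eef_pos']),Ro.from_quat([q[1],q[2],q[3],q[0]])
def plan(p0,r0,p1,R1,n=None,g=None):
    "n equal rows to target in tool axes and units"
    r1=Ro.from_matrix(R1); w=(r0.inv()*r1).as_rotvec(); d=np.array(p1)-p0
    n=n or int(np.ceil(max(np.linalg.norm(d)/45,np.degrees(np.linalg.norm(w))/8.2,1)))
    print(n,'rows; dist',np.linalg.norm(d).round(1),'turn',np.degrees(w).round(1))
    for i in range(n):
        t=(r0*Ro.from_rotvec(w*i/n)).inv().apply(d/n)/200; print([t.round(3).tolist(),(w/n/(np.pi/2)).round(4).tolist(),g],end=',\n')
E
python3 - <<'E'
from h import *
p,r=pose(); a=np.radians(-95.1)
plan(p,r,(470,-267,140),Rt((0,0,-1),(np.cos(a),np.sin(a),0)),g=1)
E
```

```text
20 rows; dist 795.3 turn [-0.000e+00  1.000e-01  1.612e+02]
[[-0.134, -0.145, 0.023], [-0.0, 0.0, 0.0896], 1],
[[-0.153, -0.124, 0.023], [-0.0, 0.0, 0.0896], 1],
[[-0.169, -0.102, 0.023], [-0.0, 0.0, 0.0896], 1],
[[-0.182, -0.077, 0.023], [-0.0, 0.0, 0.0896], 1],
[[-0.191, -0.051, 0.023], [-0.0, 0.0, 0.0896], 1],
[[-0.196, -0.023, 0.023], [-0.0, 0.0, 0.0896], 1],
[[-0.197, 0.004, 0.023], [-0.0, 0.0, 0.0896], 1],
[[-0.195, 0.032, 0.023], [-0.0, 0.0, 0.0896], 1],
[[-0.188, 0.059, 0.023], [-0.0, 0.0, 0.0896], 1],
[[-0.178, 0.085, 0.023], [-0.0, 0.0, 0.0896], 1],
[[-0.165, 0.109, 0.023], [-0.0, 0.0, 0.0896], 1],
[[-0.148, 0.131, 0.023], [-0.0, 0.0, 0.0896], 1],
[[-0.128, 0.151, 0.023], [-0.0, 0.0, 0.0896], 1],
[[-0.106, 0.167, 0.023], [-0.0, 0.0, 0.0896], 1],
[[-0.081, 0.18, 0.023], [-0.0, 0.0, 0.0896], 1],
[[-0.055, 0.19, 0.023], [-0.0, 0.0, 0.0896], 1],
[[-0.028, 0.196, 0.023], [-0.0, 0.0, 0.0896], 1],
[[-0.0, 0.198, 0.023], [-0.0, 0.0, 0.0896], 1],
[[0.028, 0.196, 0.023], [-0.0, 0.0, 0.0896], 1],
[[0.055, 0.19, 0.023], [-0.0, 0.0, 0.0896], 1],
```

Emit:
servo_tool:
  deltas:
    - [[-0.134,-0.145,0.01],[0,0,0.09],1]
    - [[-0.153,-0.124,0.01],[0,0,0.09],1]
    - [[-0.169,-0.102,0.01],[0,0,0.09],1]
    - [[-0.182,-0.077,0.01],[0,0,0.09],1]
    - [[-0.191,-0.051,0.01],[0,0,0.09],1]
    - [[-0.196,-0.023,0.01],[0,0,0.09],1]
    - [[-0.197,0.004,0.01],[0,0,0.09],1]
    - [[-0.195,0.032,0.01],[0,0,0.09],1]

```text
time_s: 0.95
eef_pos: [314.6, 179.7, 215.2]
ee_rot: [0.0, 0.701, 0.713, 0.0]
force: [0.9, 0.4, -0.7]
grip_width: 1.002
grip_force: 0.0
```

Emit:
servo_tool:
  deltas:
    - [[-0.188,0.059,0.02],[0,0,0.09],1]
    - [[-0.178,0.085,0.02],[0,0,0.09],1]
    - [[-0.165,0.109,0.02],[0,0,0.09],1]
    - [[-0.148,0.131,0.02],[0,0,0.09],1]
    - [[-0.128,0.151,0.02],[0,0,0.09],1]
    - [[-0.106,0.167,0.02],[0,0,0.09],1]
    - [[-0.081,0.18,0.02],[0,0,0.09],1]
    - [[-0.055,0.19,0.02],[0,0,0.09],1]

```text
time_s: 1.75
eef_pos: [415.3, -120.2, 183.0]
ee_rot: [-0.0, 0.974, 0.226, -0.0]
force: [0.6, 0.7, 0.5]
grip_width: 0.997
grip_force: 0.0
```

Run:
```python
from h import *
print(telemetry.sense()['joints'])
p,r=pose(); a=np.radians(-95.1); print(p)
plan(p,r,(470,-267,140),Rt((0,0,-1),(np.cos(a),np.sin(a),0)),g=1)
```

```text
[-5.54077232e-01  1.57243363e-01  1.83001198e+00  1.08247005e-04
  1.15451584e+00  5.60087989e-01]
[ 415.33410572 -120.18822809  183.02005832]
4 rows; dist 162.5 turn [-0.   0.  31.3]
[[-0.02, 0.195, 0.054], [-0.0, 0.0, 0.0868], 1],
[[0.007, 0.196, 0.054], [-0.0, 0.0, 0.0868], 1],
[[0.034, 0.193, 0.054], [-0.0, 0.0, 0.0868], 1],
[[0.06, 0.187, 0.054], [-0.0, 0.0, 0.0868], 1],
```

Emit:
servo_tool:
  deltas:
    - [[-0.02,0.195,0.054],[0,0,0.087],1]
    - [[0.007,0.196,0.054],[0,0,0.087],1]
    - [[0.034,0.193,0.054],[0,0,0.087],1]
    - [[0.06,0.187,0.054],[0,0,0.087],1]
    - [[0,0,0],[0,0,0],1]

```text
time_s: 2.25
eef_pos: [470.9, -268.4, 137.9]
ee_rot: [-0.0, 0.999, -0.045, -0.001]
force: [-0.2, 0.7, 0.2]
grip_width: 1.0
grip_force: 0.0
```

Run:
```python
from h import *
s=telemetry.sense(); im=optics.capture('wrist'); cv2.imwrite('pics/w1.png',im); np.save('s1.npy',s,allow_pickle=True)
print(s['eef_pos'],s['ee_rot']); c=cam('wrist',s)
for X in [(520.9,-271.3,14),(419.3,-262.2,14)]: print(proj(c,X).round(1))
```

```text
[ 470.89311871 -268.35434351  137.93693977] [-4.68887054e-04  9.98978628e-01 -4.51742661e-02 -8.75570729e-04]
[315.7 140.2]
[316.1 241.8]
```

View pics/w1.png

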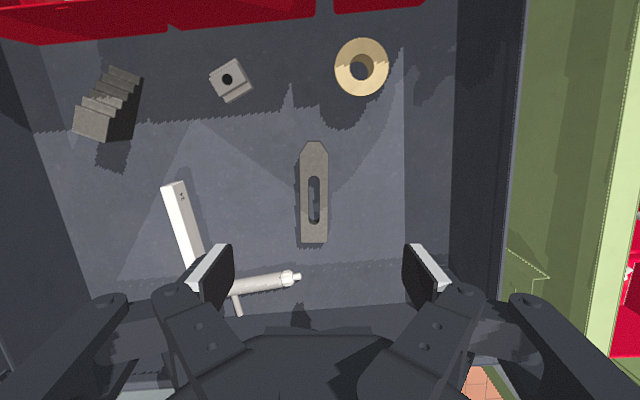

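The wrist view shows the clamp upright at (314,141)–(314,243), within 2 px of the prediction. The fingers are clear of the small T-handled tool.

Run:
```python
from h import *
s=np.load('s1.npy',allow_pickle=True).item(); im=cv2.imread('pics/w1.png').astype(int); c=cam('wrist',s)
pts=[]
for v in range(165,240,8):
    row=im[v,285:345]; d=row[:,2]-row[:,0]; x=np.where(d>-4)[0]+285; pts.append((v,x.min(),x.max()))
print(pts)
L=np.array([onplane(c,(a-.5,v),p0=(0,0,14))[:2] for v,a,b in pts]); R=np.array([onplane(c,(b+.5,v),p0=(0,0,14))[:2] for v,a,b in pts])
M=(L+R)/2; print('width',np.linalg.norm(L-R,axis=1).round(1)); k=np.polyfit(M[:,0],M[:,1],1); print('yaw',np.degrees(np.arctan(k[0])))
e=[onplane(c,p,p0=(0,0,14)) for p in[(314,140.5),(314,243)]]; mx=(e[0][0]+e[1][0])/2; print(e,mx,np.polyval(k,mx))
y=np.arctan(k[0])-np.pi/2
p,r=pose(); plan(p,r,(mx,np.polyval(k,mx),3),Rt((0,0,-1),(np.cos(y),np.sin(y),0)),g=1)
```

```text
[(165, np.int64(299), np.int64(328)), (173, np.int64(299), np.int64(328)), (181, np.int64(299), np.int64(327)), (189, np.int64(300), np.int64(328)), (197, np.int64(300), np.int64(327)), (205, np.int64(300), np.int64(327)), (213, np.int64(300), np.int64(327)), (221, np.int64(300), np.int64(327)), (229, np.int64(300), np.int64(327)), (237, np.int64(300), np.int64(327))]
width [28.4 28.6 27.9 28.1 27.3 27.6 27.8 28.  28.2 28.5]
yaw -5.439926891045402
[array([ 520.74036187, -269.74394762,   14.        ]), array([ 418.21762818, -259.95940221,   14.        ])] 469.4789950271314 -264.357341443893
4 rows; dist 135.7 turn [-0.1  0.1  0.5]
[[-0.001, -0.002, 0.17], [-0.0002, 0.0003, 0.0015], 1],
[[-0.001, -0.002, 0.17], [-0.0002, 0.0003, 0.0015], 1],
[[-0.001, -0.002, 0.17], [-0.0002, 0.0003, 0.0015], 1],
[[-0.001, -0.002, 0.17], [-0.0002, 0.0003, 0.0015], 1],
```

Run:
```python
from h import *
for i in range(2):
    s=telemetry.sense(); im=optics.capture('wrist').astype(int); c=cam('wrist',s); print(np.round(s['eef_pos'],2),np.round(s['ee_rot'],4))
    M=[]
    for v in range(165,240,4):
        row=im[v,285:345]; x=np.where(row[:,2]-row[:,0]>-4)[0]+285; M.append(onplane(c,((x.min()+x.max())/2,v),p0=(0,0,14))[:2])
    M=np.array(M); k=np.polyfit(M[:,0],M[:,1],1); print(np.degrees(np.arctan(k[0])),np.polyval(k,469.5))
```

```text
[ 470.55 -266.34  138.7 ] [-7.000e-04  9.991e-01 -4.280e-02 -9.000e-04]
-5.626562223029644 -264.58013999537076
[ 470.49 -265.22  139.39] [-6.000e-04  9.991e-01 -4.180e-02 -6.000e-04]
-5.255030924007507 -264.5745415431401
```

Emit:
servo_tool:
  deltas:
    - [[-0.002,0,0.15],[0,0,0],1]
    - [[-0.002,0,0.15],[0,0,0],1]
    - [[0,0,0.12],[0,0,0],1]
    - [[0,0,0],[0,0,0],1]
    - [[0,0,0],[0,0,0],1]

```text
time_s: 2.9
eef_pos: [470.4, -264.7, 57.3]
ee_rot: [0.0, 0.999, -0.041, 0.0]
force: [1.0, -0.1, 0.6]
grip_width: 0.998
grip_force: 0.0
```

Run:
```python
from h import *
y=np.radians(-95.4)
p,r=pose(); print(p,telemetry.sense()['dq']);plan(p,r,(469.5,-264.5,3),Rt((0,0,-1),(np.cos(y),np.sin(y),0)),n=2,g=1)
```

```text
[ 470.38841154 -264.71729676   57.31133373] [-0.00574872 -0.01893868 -0.0224706  -0.00065015  0.00065805  0.00112411]
2 rows; dist 54.3 turn [ 0.  -0.   0.7]
[[-0.002, -0.0, 0.136], [0.0002, -0.0003, 0.0038], 1],
[[-0.002, -0.0, 0.136], [0.0002, -0.0003, 0.0038], 1],
```

Emit:
servo_tool:
  deltas:
    - [[-0.002,0,0.12],[0,0,0.004],1]
    - [[-0.002,0,0.1],[0,0,0.004],1]
    - [[0,0,0.05],[0,0,0],1]
    - [[0,0,0],[0,0,0],1]
    - [[0,0,0],[0,0,0],0.6]
  squeeze: 60

```text
time_s: 3.4
eef_pos: [469.9, -265.5, 3.5]
ee_rot: [0.001, 0.999, -0.048, 0.001]
force: [0.6, 0.2, 0.7]
grip_width: 0.854
grip_force: 0.0
```

Emit:
servo_tool:
  deltas:
    - [[0,0,0],[0,0,0],0]
    - [[0,0,0],[0,0,0],0]
    - [[0,0,0],[0,0,0],0]
    - [[0,0,0],[0,0,0],0]
    - [[0,0,0],[0,0,0],0]
    - [[0,0,0],[0,0,0],0]

```text
time_s: 4.0
eef_pos: [469.6, -265.3, 2.9]
ee_rot: [0.0, 0.999, -0.048, 0.0]
force: [-1.4, 1.1, 5.7]
grip_width: 0.311
grip_force: 60.0
```

Emit:
servo_tool:
  deltas:
    - [[0,0,-0.04],[0,0,0],0]
    - [[0,0,-0.1],[0,0,0],0]
    - [[0,0,-0.18],[0,0,0],0]
    - [[0,0,-0.2],[0,0,0],0]
    - [[0,0,-0.2],[0,0,0],0]
    - [[0,0,-0.15],[0,0,0],0]
    - [[0,0,-0.05],[0,0,0],0]
    - [[0,0,0],[0,0,0],0]
  squeeze: 80

```text
time_s: 4.8
eef_pos: [469.3, -265.2, 186.6]
ee_rot: [0.0, 0.999, -0.048, 0.001]
force: [-0.0, -0.1, -4.2]
grip_width: 0.3
grip_force: 79.4
```

```bash
cat >> h.py <<'E'
O=np.array([489.6,282.9,45.]); X=np.array([-.134,-.942,.309]); Y=np.array([.99,-.141,0]); X/=np.linalg.norm(X); N=np.cross(X,Y); N/=np.linalg.norm(N)
S=np.array([X,Y,N])
E
python3 - <<'E'
from h import *
p,r=pose(); print(p, telemetry.sense()['grip_width'])
T=O+57*X+35*Y+103*N; print(T); plan(p,r,T,Rt(-N,Y),n=15,g=0)
E
```

```text
[ 469.32674619 -265.16087356  186.57105717] 0.29998570561263377
[521.10091065 255.7889095  160.569478  ]
15 rows; dist 524.2 turn [-13.6 -14.4 -86.6]
[[0.0, -0.175, 0.009], [-0.0101, -0.0106, -0.0642], 0],
[[0.018, -0.174, 0.006], [-0.0101, -0.0106, -0.0642], 0],
[[0.036, -0.171, 0.002], [-0.0101, -0.0106, -0.0642], 0],
[[0.053, -0.167, -0.001], [-0.0101, -0.0106, -0.0642], 0],
[[0.069, -0.16, -0.005], [-0.0101, -0.0106, -0.0642], 0],
[[0.085, -0.153, -0.008], [-0.0101, -0.0106, -0.0642], 0],
[[0.1, -0.143, -0.012], [-0.0101, -0.0106, -0.0642], 0],
[[0.113, -0.132, -0.016], [-0.0101, -0.0106, -0.0642], 0],
[[0.126, -0.12, -0.02], [-0.0101, -0.0106, -0.0642], 0],
[[0.137, -0.106, -0.024], [-0.0101, -0.0106, -0.0642], 0],
[[0.146, -0.092, -0.028], [-0.0101, -0.0106, -0.0642], 0],
[[0.154, -0.076, -0.032], [-0.0101, -0.0106, -0.0642], 0],
[[0.16, -0.059, -0.036], [-0.0101, -0.0106, -0.0642], 0],
[[0.165, -0.042, -0.039], [-0.0101, -0.0106, -0.0642], 0],
[[0.168, -0.025, -0.043], [-0.0101, -0.0106, -0.0642], 0],
```

Emit:
servo_tool:
  deltas:
    - [[0,-0.175,0.009],[-0.01,-0.0106,-0.064],0]
    - [[0.018,-0.174,0.006],[-0.01,-0.0106,-0.064],0]
    - [[0.036,-0.171,0.002],[-0.01,-0.0106,-0.064],0]
    - [[0.053,-0.167,-0.001],[-0.01,-0.0106,-0.064],0]
    - [[0.069,-0.16,-0.005],[-0.01,-0.0106,-0.064],0]
    - [[0.085,-0.153,-0.008],[-0.01,-0.0106,-0.064],0]
    - [[0.1,-0.143,-0.012],[-0.01,-0.0106,-0.064],0]
    - [[0.113,-0.132,-0.016],[-0.01,-0.0106,-0.064],0]

```text
time_s: 5.6
eef_pos: [496.3, 14.6, 170.1]
ee_rot: [0.057, 0.933, 0.348, -0.07]
force: [0.1, 0.3, -3.1]
grip_width: 0.301
grip_force: 79.6
```

Emit:
servo_tool:
  deltas:
    - [[0.126,-0.12,-0.02],[-0.01,-0.0106,-0.064],0]
    - [[0.137,-0.106,-0.024],[-0.01,-0.0106,-0.064],0]
    - [[0.146,-0.092,-0.028],[-0.01,-0.0106,-0.064],0]
    - [[0.154,-0.076,-0.032],[-0.01,-0.0106,-0.064],0]
    - [[0.16,-0.059,-0.036],[-0.01,-0.0106,-0.064],0]
    - [[0.165,-0.042,-0.039],[-0.01,-0.0106,-0.064],0]
    - [[0.168,-0.025,-0.043],[-0.01,-0.0106,-0.064],0]
    - [[0,0,0],[0,0,0],0]

```text
time_s: 6.4
eef_pos: [520.9, 259.8, 157.3]
ee_rot: [0.1, 0.745, 0.649, -0.119]
force: [0.1, -0.3, -3.7]
grip_width: 0.299
grip_force: 79.7
```

Emit:
servo_tool:
  deltas:
    - [[0,0,0],[0,0,0],0]
    - [[0,0,0],[0,0,0],0]

```text
time_s: 6.6
eef_pos: [522.0, 255.2, 159.5]
ee_rot: [0.1, 0.748, 0.645, -0.119]
force: [0.7, -1.3, -3.3]
grip_width: 0.302
grip_force: 79.7
```

Run:
```python
from h import *
s=telemetry.sense(); im=optics.capture('wrist'); c=cam('wrist',s); cv2.imwrite('pics/w2.png',im); np.save('s2.npy',s,allow_pickle=True)
p,r=pose(); print(p,'slope',(S@(p-O)).round(1),np.round(s['joints'],2)); T=O+57*X+35*Y+103*N; plan(p,r,T,Rt(-N,Y),n=1,g=0)
for q in [(0,95,12),(0,-95,12),(170,95,0),(170,-95,0),(0,-34.5,30),(100,-34.5,30)]: print(q,proj(c,O+S.T@np.array(q)).round(0))
```

```text
[522.20236368 255.13808808 160.00566699] slope [ 57.3  36.2 102.3] [ 0.37  0.61  1.27 -0.27  1.43  0.58]
1 rows; dist 1.4 turn [-0.3 -0.1 -0.3]
[[0.001, -0.006, -0.003], [-0.0028, -0.0012, -0.0033], 0],
(0, 95, 12) [392. 134.]
(0, -95, 12) [155. 135.]
(170, 95, 0) [378. 308.]
(170, -95, 0) [189. 308.]
(0, -34.5, 30) [223. 136.]
(100, -34.5, 30) [234. 259.]
```

View pics/w2.png

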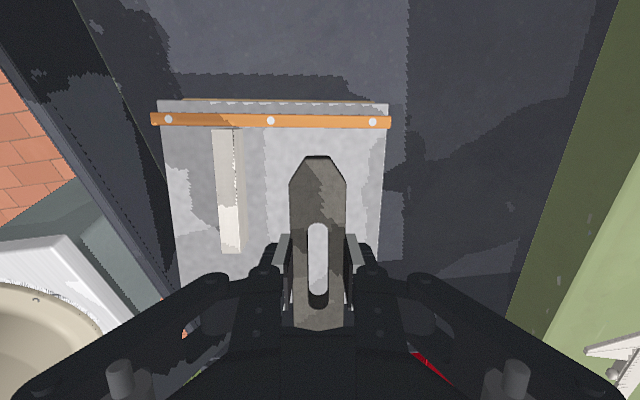

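The wrist view shows the clamp held squarely, with its bevelled end at (319,157) facing the cleat. The cleat's uphill edge is at row ~128 against 134 predicted, so it sits about 5 mm farther downhill than my estimate. The bar is well clear on the left. I'll turn the clamp half round, so that the square end sits on the cleat and the bevelled end points up the slope.

Emit:
servo_tool:
  deltas:
    - [[0,0,0],[0,0,-0.09],0]
    - [[0,0,0],[0,0,-0.09],0]
    - [[0,0,0],[0,0,-0.09],0]
    - [[0,0,0],[0,0,-0.09],0]
    - [[0,0,0],[0,0,-0.09],0]
    - [[0,0,0],[0,0,-0.09],0]
    - [[0,0,0],[0,0,-0.09],0]
    - [[0,0,0],[0,0,-0.09],0]

```text
time_s: 7.45
eef_pos: [522.4, 255.1, 160.7]
ee_rot: [0.021, 0.283, 0.946, -0.154]
force: [-0.4, -0.7, -3.1]
grip_width: 0.3
grip_force: 79.7
```

Emit:
servo_tool:
  deltas:
    - [[0,0,0],[0,0,-0.09],0]
    - [[0,0,0],[0,0,-0.09],0]
    - [[0,0,0],[0,0,-0.09],0]
    - [[0,0,0],[0,0,-0.09],0]
    - [[0,0,0],[0,0,-0.09],0]
    - [[0,0,0],[0,0,-0.09],0]
    - [[0,0,0],[0,0,-0.09],0]
    - [[0,0,0],[0,0,-0.09],0]

```text
time_s: 8.25
eef_pos: [522.5, 255.1, 160.7]
ee_rot: [-0.064, -0.268, 0.951, -0.141]
force: [-0.5, 0.8, -3.3]
grip_width: 0.306
grip_force: 79.7
```

Emit:
servo_tool:
  deltas:
    - [[0,0,0],[0,0,-0.09],0]
    - [[0,0,0],[0,0,-0.09],0]
    - [[0,0,0],[0,0,-0.09],0]
    - [[0,0,0],[0,0,-0.09],0]
    - [[0,0,0],[0,0,-0.09],0]
    - [[0,0,0],[0,0,-0.09],0]
    - [[0,0,0],[0,0,0],0]
    - [[0,0,0],[0,0,0],0]

```text
time_s: 9.05
eef_pos: [522.4, 255.5, 160.8]
ee_rot: [-0.116, -0.632, 0.759, -0.103]
force: [0.0, -0.2, -3.2]
grip_width: 0.304
grip_force: 79.7
```

Run:
```python
from h import *
s2=np.load('s2.npy',allow_pickle=True).item(); im=cv2.imread('pics/w2.png'); c=cam('wrist',s2)
# cleat uphill edge in wrist view, orange mask lower boundary
hsv=cv2.cvtColor(im,cv2.COLOR_BGR2HSV); m=cv2.inRange(hsv,(3,120,90),(22,255,255))
cols=np.array([180,200,260,285,345,360]); rows=np.array([np.where(m[100:140,u])[0].max()+100.5 for u in cols]); print(rows)
E3=[onplane(c,(u,v),N,O+12*N) for u,v in zip(cols,rows)]
for e in E3: print((S@(e-O)).round(1))
# clamp held: long edges at rows, on plane through TCP-ish, n of clamp top = TCP +11
p,r=pose(); print(p,'slope',(S@(p-O)).round(1),np.round(telemetry.sense()['joints'],2)); T=O+55*X+35*Y+25*N; plan(p,r,T,Rt(-N,-Y),n=2,g=0)
```

```text
[124.5 124.5 125.5 126.5 127.5 127.5]
[ -8.8 -73.4  12. ]
[ -8.7 -57.5  12. ]
[-7.7 -9.8 12. ]
[-6.8 10.  12. ]
[-5.8 57.8 12. ]
[-5.7 69.7 12. ]
[522.40248026 255.51527034 160.76092383] slope [ 57.1  36.3 103.2] [ 0.37  0.61  1.27 -0.27  1.43 -2.53]
2 rows; dist 78.2 turn [ 0.2  0.1 -2.3]
[[-0.005, 0.003, 0.195], [0.001, 0.0008, -0.0128], 0],
[[-0.005, 0.003, 0.195], [0.001, 0.0008, -0.0128], 0],
```

```bash
cat >> h.py <<'E'
rr=Ro.from_rotvec(-np.radians(1.0)*N); X=rr.apply(X); Y=rr.apply(Y); O=O-4*X; S=np.array([X,Y,N])
E
python3 - <<'E'
from h import *
p,r=pose(); print('slope',(S@(p-O)).round(1)); plan(p,r,O+56*X+36*Y+16*N,Rt(-N,-Y),n=3,g=0)
E
```

```text
slope [ 60.5  37.3 103.2]
3 rows; dist 87.3 turn [ 0.2  0.1 -1.3]
[[-0.007, 0.002, 0.145], [0.0007, 0.0005, -0.0048], 0],
[[-0.007, 0.002, 0.145], [0.0007, 0.0005, -0.0048], 0],
[[-0.007, 0.002, 0.145], [0.0007, 0.0005, -0.0048], 0],
```

Emit:
servo_tool:
  deltas:
    - [[-0.007,0.002,0.145],[0.0007,0.0005,-0.005],0]
    - [[-0.007,0.002,0.145],[0.0007,0.0005,-0.005],0]
    - [[-0.007,0.002,0.12],[0.0007,0.0005,-0.005],0]
    - [[0,0,0],[0,0,0],0]
    - [[0,0,0],[0,0,0],0]

```text
time_s: 9.55
eef_pos: [518.6, 235.4, 82.2]
ee_rot: [-0.117, -0.642, 0.751, -0.104]
force: [0.2, 0.2, -2.3]
grip_width: 0.301
grip_force: 79.7
```

Run:
```python
from h import *
p,r=pose(); print('slope',(S@(p-O)).round(1), telemetry.sense()['force']); plan(p,r,O+56*X+36*Y+4*N,Rt(-N,-Y),n=4,g=0)
im=optics.capture('scene'); cv2.imwrite('pics/s3.png',cv2.resize(im[120:220,200:340],None,fx=5,fy=5))
```

```text
slope [55.7 36.3 22.2] [ 0.15916149  0.16791872 -2.2623278 ]
4 rows; dist 18.2 turn [-0.1  0.   0.2]
[[0.0, 0.0, 0.023], [-0.0002, 0.0001, 0.0005], 0],
[[0.0, 0.0, 0.023], [-0.0002, 0.0001, 0.0005], 0],
[[0.0, 0.0, 0.023], [-0.0002, 0.0001, 0.0005], 0],
[[0.0, 0.0, 0.023], [-0.0002, 0.0001, 0.0005], 0],
```

View pics/s3.png

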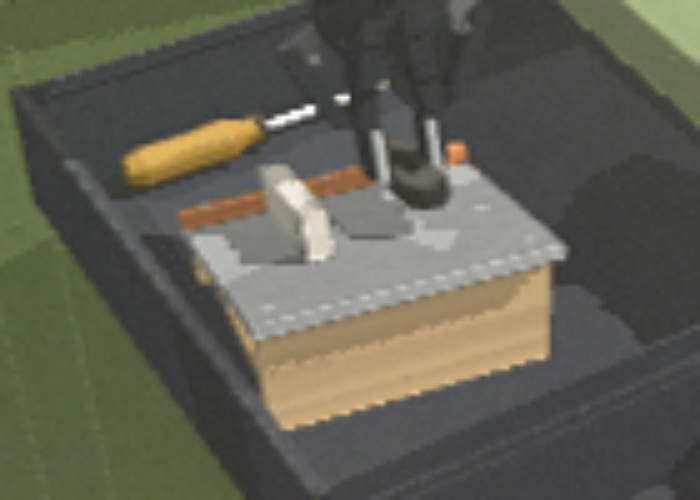

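The scene crop shows the clamp hovering parallel to the bar at (415,180), with clear board around it. I'll lower it gently.

Emit:
servo_tool:
  deltas:
    - [[0,0,0.03],[0,0,0],0]
    - [[0,0,0.03],[0,0,0],0]
    - [[0,0,0],[0,0,0],0]

```text
time_s: 9.9
eef_pos: [517.3, 231.5, 69.5]
ee_rot: [-0.118, -0.643, 0.75, -0.103]
force: [-0.4, 0.1, -3.3]
grip_width: 0.298
grip_force: 79.7
```

Emit:
servo_tool:
  deltas:
    - [[0,0,0.01],[0,0,0],0]
    - [[0,0,0.01],[0,0,0],0]
    - [[0,0,0],[0,0,0],0]

```text
time_s: 10.2
eef_pos: [517.4, 230.4, 66.1]
ee_rot: [-0.117, -0.643, 0.75, -0.103]
force: [0.7, 0.2, -4.7]
grip_width: 0.304
grip_force: 79.7
```

Run:
```python
from h import *
p,r=pose(); s=telemetry.sense(); print('slope',(S@(p-O)).round(1), np.round(s['force'],1),np.round(s['wrist_torque'],2))
```

```text
slope [55.6 35.9  5.2] [ 0.7  0.2 -4.7] [ 0.29 -0.04 -0.01]
```

No contact yet; stepping down about 1 mm at a time.

Emit:
servo_tool:
  deltas:
    - [[0,0,0.005],[0,0,0],0]
    - [[0,0,0.003],[0,0,0],0]
    - [[0,0,0],[0,0,0],0]

```text
time_s: 10.5
eef_pos: [517.6, 230.4, 65.8]
ee_rot: [-0.117, -0.643, 0.75, -0.103]
force: [-3.0, 1.8, 4.9]
grip_width: 0.301
grip_force: 80.7
```

Emit:
servo_tool:
  deltas:
    - [[0,0,0.004],[0,0,0],0]
    - [[0,0,0],[0,0,0],0]

```text
time_s: 10.7
eef_pos: [517.6, 230.4, 65.8]
ee_rot: [-0.116, -0.643, 0.75, -0.104]
force: [-3.1, 3.1, 11.4]
grip_width: 0.303
grip_force: 81.4
```

Emit:
servo_tool:
  deltas:
    - [[-0.01,0,-0.006],[0,0,0],0]
    - [[-0.01,0,0],[0,0,0],0]
    - [[0,0,0],[0,0,0],0]

```text
time_s: 11.0
eef_pos: [518.5, 234.3, 64.6]
ee_rot: [-0.117, -0.643, 0.75, -0.104]
force: [-0.4, 0.8, 4.9]
grip_width: 0.305
grip_force: 80.8
```

Emit:
servo_tool:
  deltas:
    - [[-0.01,0,0],[0,0,0],0]
    - [[0,0,0],[0,0,0],0]

```text
time_s: 11.2
eef_pos: [518.9, 236.1, 64.0]
ee_rot: [-0.116, -0.643, 0.75, -0.104]
force: [-0.3, 0.4, 5.2]
grip_width: 0.302
grip_force: 80.8
```

Emit:
servo_tool:
  deltas:
    - [[-0.007,0,0],[0,0,0],0]
    - [[0,0,0],[0,0,0],0]

```text
time_s: 11.4
eef_pos: [519.1, 237.1, 63.6]
ee_rot: [-0.117, -0.643, 0.75, -0.104]
force: [-0.6, -0.8, 6.0]
grip_width: 0.3
grip_force: 80.8
```

Emit:
servo_tool:
  deltas:
    - [[-0.005,0,0],[0,0,0],0]
    - [[0,0,0],[0,0,0],0]

```text
time_s: 11.6
eef_pos: [519.1, 237.1, 63.6]
ee_rot: [-0.118, -0.643, 0.75, -0.104]
force: [-2.2, -5.2, 8.3]
grip_width: 0.297
grip_force: 80.9
```

The lower end is against the cleat. Releasing and backing off.

Emit:
servo_tool:
  deltas:
    - [[0,0,0],[0,0,0],0.35]
    - [[0,0,0],[0,0,0],0.45]
    - [[0,0,0],[0,0,0],0.6]
    - [[0,0,0],[0,0,0],0.6]
    - [[0,0,0],[0,0,0],0.6]

```text
time_s: 12.1
eef_pos: [518.6, 238.1, 62.4]
ee_rot: [-0.117, -0.643, 0.75, -0.103]
force: [0.3, -0.2, 0.5]
grip_width: 0.598
grip_force: 0.0
```

Emit:
servo_tool:
  deltas:
    - [[0,0,-0.03],[0,0,0],0.6]
    - [[0,0,-0.08],[0,0,0],0.6]
    - [[0,0,-0.15],[0,0,0],0.6]
    - [[0,0,-0.2],[0,0,0],0.6]
    - [[0.1,0,-0.15],[0,0,0],0.6]
    - [[0.15,0,-0.05],[0,0,0],0.6]
    - [[0.05,0,0],[0,0,0],0.6]
    - [[0,0,0],[0,0,0],0.6]

```text
time_s: 12.9
eef_pos: [515.5, 221.3, 206.7]
ee_rot: [-0.117, -0.642, 0.75, -0.103]
force: [-0.7, -0.6, -0.4]
grip_width: 0.601
grip_force: 0.0
```

Run:
```python
from h import *
p,r=pose(); print('slope',(S@(p-O)).round(1), telemetry.sense()['grip_width'])
im=optics.capture('wrist'); t=optics.capture('top')
cv2.imwrite('pics/f.png',np.hstack([im[:,80:540][:, :460],cv2.resize(t[160:260,205:290],None,fx=4,fy=4)]))
```

```text
slope [107.8  36.1 136.1] 0.601279601304264
```

View pics/f.png

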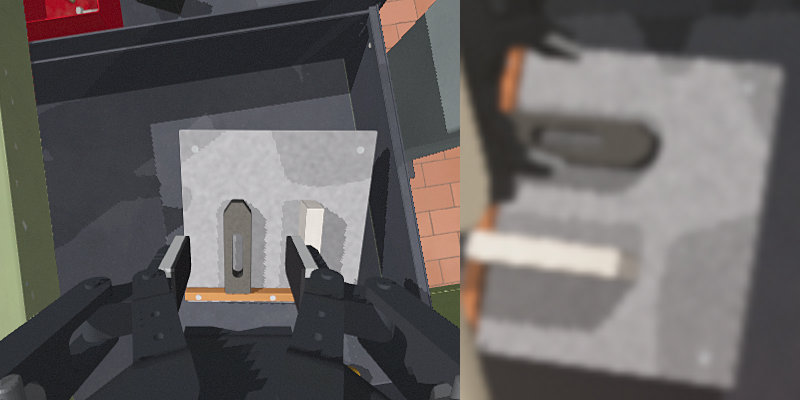

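The wrist view shows the clamp flat on the board at (237,245), straight up the slope, its square end against the cleat at row ~291. The top crop shows the bar in its original place, and the gripper is clear of everything.

```bash
python3 -c "from rig import ctrl; print(ctrl.finish_job())"
```

```text
the job is handed in; nothing more can be done
None
```

The strap clamp lies flat on the sloped board beside the steel bar, pointing straight up the slope with its square lower end against the cleat; neither steel bar was touched, and the job was handed in at about 13 s.

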